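Hardness check on a potted sensor

TASK

Take the potted sensor with the orange dot off the cure tray, set it resin side up in the round pocket of the blue aluminium test nest so that it sits fully down, and let it go. Then lift the durometer out of its dock, stand it upright with its tip on the middle of the orange dot and press it straight down, gently, until its steel foot sits flat on the resin with about 12 N, never above 30 N. Finish while still gripping the durometer and holding it there with that push; leave the other things on the bench undisturbed.

Things in the scene. Friction and masses are not known exactly. Their poses are not given: they have to be found in the camera images.
- unit: The sensor to test: black round can, 44 mm diameter, 28 mm high, about 90 g, resin flush with its rim, one 14 mm orange dot on the resin. Origin at the centre of its underside, z up. A 13 mm thick connector stub sticks out along +x to 36 mm from the axis, 16 mm above the underside; grasp across y. Starts at any of the tray's four places, yaw within 0.6 rad of the tray's.
- unit_mark (a point): Centre of the orange dot, on the flat top face of the unit: 28 mm above the underside, 7 mm from the can's axis on the side away from the connector (unit frame -7, 0, 28 mm).
- unit_b: A like sensor without a dot, standing on the tray; same size and axes as the unit. Leave it.
- unit_c: A like sensor without a dot, standing on the tray; leave it.
- unit_d: A like sensor without a dot, standing on the tray; leave it.
- tray: Cure tray, fixed: aluminium sheet 220 (x) by 240 (y) mm, floor 3 mm above the bench, lip 8 mm high. Origin under its centre. The four sensors stand 55 mm either side of its centre in x and 60 mm in y.
- nest: Test nest, fixed to the bench: blue anodised aluminium block 90 x 90 x 14 mm with a round pocket in the middle, 49 mm diameter, 8 mm deep, its mouth bevelled 2 mm, floor 6 mm above the bench. Origin under its centre, z up.
- nest_seat (a point): Centre of the pocket's floor; the underside of a fully seated unit is here (its top face then 34 mm above the bench, its connector above the block).
- dock: Gauge dock, fixed: black block 80 x 100 x 46 mm on a 100 x 120 x 6 mm base, with a 29 mm hole, 44 mm deep, in the middle of its top. Origin under its centre.
- durometer: Digital durometer, about 240 g, 142 mm high, upright in the dock, its housing resting on the dock's top. Origin: centre of the foot's underside (12 mm above the bench when docked), z up. Foot 18 mm diameter to z = 8 mm, neck 22 mm diameter to 34 mm, then the grey housing, 26 mm thick (x), 60 mm wide (y), to 142 mm. Screen and keys on its -x face, z = 52 to 104 mm.
- durometer_grip (a point): Point on the gauge's axis at z = 122 mm, 20 mm below its top, where the plain front and back faces (26 mm apart along the gauge's x) can be gripped from above.
- indentor (a joint): Travel of the spring-loaded steel tip, 3 mm diameter, in the middle of the foot: 0 = out, 2.5 mm below the foot; grows as it is pushed in; 0.0025 m = level with the foot. Spring 3 N per mm, about 8 N when level; a push beyond that is carried by the rigid foot.
- spray_can: Blue spray can with a red cap, 52 mm diameter, 0.21 m tall, standing at the right far side; leave it.
- steel_bowl: Steel mixing bowl, 110 mm across, 45 mm high, far side; leave it.
- resin_cup: Black plastic cup, 70 mm across, 60 mm high, far side; leave it.
- spatula: Mixing spatula lying at the far side; leave it.
- tape_roll: Yellow roll of tape, 84 mm across, 24 mm high, far side; leave it.

How it is judged:
On the way, in this order (a step that is already met when the one before it is completed fails the run):
1. the sensor with the dot sits fully down in the nest's pocket, resin up, and is let go (horizontal distance between unit and nest_seat below 0.004 m and z of unit in the frame of nest below 0.0085 m and angle between unit's own z axis and vertical below 0.06 rad and contact force between the fingers and unit below 0.2 N and contact force between unit and nest above 0.2 N), for 0.2 s.
2. the durometer is lifted out of its dock by the gripper (z of durometer in the frame of dock above 0.046 m and contact force between the fingers and durometer above 2 N and contact force between durometer and dock below 0.1 N), for 0.1 s.
At the end, for the whole second after the job is handed in: Last second: dotted sensor seated in the pocket (within 4 mm, 2.5 mm of its floor, 3.4 deg), fingers off it; the gripped durometer still, upright within 4 deg, foot within 7 mm of the dot's centre, tip in over 1.5 mm, 7 to 22 N on the sensor, nest untouched (horizontal distance between unit and nest_seat below 0.004 m and z of unit in the frame of nest below 0.0085 m and angle between unit's own z axis and vertical below 0.06 rad and distance between durometer and unit_mark below 0.007 m and angle between durometer's own z axis and vertical below 0.07 rad and height (world z) of durometer_grip above 0.13 m and value of joint indentor above 0.0015 m and contact force between durometer and unit between 7 and 22 N and contact force between the fingers and durometer above 3 N and contact force between the fingers and unit below 0.2 N and contact force between durometer and nest below 0.1 N and linear speed of durometer below 0.02 m/s); the arm keeps its last pose, push and grip.
It fails at once if the durometer is pressed on the sensor with more than 30 N (contact force between durometer and unit above 30 N).
It fails at once if another sensor on the tray is disturbed (distance of any of unit_b, unit_c, unit_d from where it was at the start of the episode above 0.02 m).
It fails at once if another thing on the bench is disturbed (distance of any of spray_can, steel_bowl, resin_cup, spatula, tape_roll from where it was at the start of the episode above 0.03 m).
It also fails if it takes over 45 s, if anything falls off the work surface, if the arm or the gripper's body presses on something with over 40 N, if the wrist force passes 120 N, or if a joint passes its speed limit or range.

ROBOT

A 7-joint arm with a two-finger parallel gripper is mounted at the origin on the work surface. World frame = base frame: x ahead of the robot, y to its left, z up, the work surface at z = 0. Lengths are in m, angles in rad, forces in N, time in s.
With the tool pointing down it reaches from about 0.425 to 1.025 m from the base axis. Payload 3.6 kg.
Tool frame: the origin (TCP) lies midway between the tips of the shut fingers; the grasp point (between the pads) lies 19 mm behind it; z points along the fingers, y is the line along which they close (so a half turn about z gives the same grasp; the last joint's range is limited). The gripper opens to 85 mm and grips with 20 to 120 N. Pads are 22 mm wide; open, the fingers measure 114 mm over their backs; the gripper's body (76 mm by 85 mm) begins 54 mm behind the grasp point. The pads swing forward as they close: fully open they stand 13 mm farther back than shut.
Start: joints at [-1.208, 0.591, 0.048, 1.609, -0.033, 0.943, -0.034], TCP at [0.319, 0.651, 0.231] pointing down, gripper open.
Joint ranges: [-2.69, 2.69], [-0.47, 2.24], [-1.27, 1.36], [0.19, 2.51], [-1.53, 4.68], [0.08, 2.07], [-3.09, 3.09]. Speed limits (rad/s): [2.57, 2.57, 3.14, 3.14, 3.14, 3.14, 3.14].

INTERFACE

Orientations are given as [roll, pitch, yaw] about the fixed x, y, z axes, in that order (R = Rz(yaw) Ry(pitch) Rx(roll)).
In Python, from station import sense, cams, manip gives the robot as it stands.
- The arm moves only by the tool arm_command, never from a script. Its argument "deltas" is a list that holds one entry, the list of rows, each a list of 6 numbers: the shift along the tool's x, y, z scaled (see below), then the turn, a rotation vector about the tool's x, y, z scaled (see below). A call has 1 to 20 rows; each row shifts and turns the commanded pose from where the row before left it, along the tool's axes as they then stand; what a row does not reach is not made up. The controller multiplies each number of a shift by 0.3 m and each number of a turn by pi rad. A row lasts 1/8 s, in which the tool goes at most 62.5 mm and 10.7 degrees, less where a joint would pass 70% of its speed; a pose out of reach is approached as far as the arm can. A call with a number of a shift or a turn outside -1 to 1 is refused whole. A call with a gripper value outside its range is refused whole. "claw" is the opening, from 0 (shut) to 1 (fully open), set as the call begins (left out, the last holds). The fingers move at their own pace and stop on an object; "grip_force" is the grip in N (left out, the last holds). Time passes only in rows, so rows that do not move let the fingers close. It gives the time, the measured TCP pose, the force, the opening and the grip force at its end, in the units of the state.
- sense(): the state, without advancing time (a new reading comes with each control period).
- cams.camera(name): name is "scene" or "top" or "wrist"; returns the picture (384x512x3 uint8, red, green, blue); there is no depth.
- cams.camera_model(name): a dict with "fx", "fy", "cx", "cy" (pixels), "k1" (the pictures are not rectified: a ray, as slopes to the right and down, at radius r is drawn at 1 + k1 r^2 times it, then the intrinsics apply), "R" (3x3) and "t" (3): a world point X has camera coordinates R X + t. Camera axes: x right, y down, z forward; pixel columns grow to the right and rows downward; lengths in m; the calibration is good to about 2 mm. A picture is of the moment at which its call begins: read the wrist's pose just before it. camera_model takes no time and is no camera call; for the wrist camera it gives the pose at the moment of the call.
- manip.sign_off(): hands the job in; it is judged then, once.
The state is a dict: "time_s": time; "qpos": joint angles; "qd": joint speeds; "effort": joint torques, N m; "position": TCP position; "tool_rot": TCP orientation; "contact_force": force on the tool from outside, world axes, zero at the start; "wrist_torque": the same for the moment, N m; "grip_width": opening from 0.0 (shut) to 1.0 (fully open); "gripper_force": force on a finger pad.
Only numpy, scipy, OpenCV 4.12 (cv2) and the standard library are available. Lean on these libraries where they do the work, as an engineer would, in place of code of your own. Each camera call takes 0.05 s, during which the arm holds its last target. There are 200 camera calls.

## Working session

There is one attempt and no reset: what is moved stays moved. The work goes in short steps, Python scripts to look and compute and a tool call to move; the robot and the scene stay as the last step left them, time stands still between calls to the robot, and variables do not carry over. Pictures are saved under pics/ and viewed, at most 10 in all, crops included, and the job is handed in when it is done.

Besides the shell and the picture viewer there is one more tool, called after ">>>" as name(argument=value, ...), one argument or row to a line, values as JSON. arm_command: Moves the arm, as the interface text tells. Its arguments: {"type":"object","properties":{"deltas":{"type":"array"},"claw":{"type":"number"},"grip_force":{"type":"number"}},"required":["deltas"]}

```bash
mkdir -p pics; ls
python3 - <<'E'
from station import sense,cams,manip
import cv2,numpy as np
s=sense();print(s)
a=[]
for n in("scene","top"):
    im=cams.camera(n);cv2.imwrite(f"pics/{n}0.png",im[...,::-1]);m=cams.camera_model(n);print(n,m)
    a.append(im)
cv2.imwrite("pics/both0.png",cv2.resize(np.vstack(a),None,fx=.78,fy=.78)[...,::-1])
E
```

```text
pics
{'time_s': 0.0, 'qpos': array([-1.20851235,  0.59211616,  0.04829519,  1.60983852, -0.03328079,
        0.94270371, -0.03371349]), 'qd': array([-3.39857074e-04, -1.04950672e-03,  1.67501364e-03,  3.66800603e-04,
       -1.90083847e-05, -6.20421103e-04, -1.19320245e-03]), 'effort': array([-7.06983683e-04, -5.48694313e+01,  1.54636234e+00, -1.98128736e+01,
        9.38313548e-03,  8.79872823e-03, -1.03721272e-07]), 'position': array([0.3187488 , 0.65024079, 0.23013691]), 'tool_rot': array([-3.13933556e+00,  1.40233851e-04,  2.68589062e+00]), 'contact_force': array([-0.15702297, -0.27410915,  0.17734518]), 'wrist_torque': array([ 0.01433475,  0.0527008 , -0.02121691]), 'gripper_force': 0.0, 'grip_width': 0.9957483217509255}
scene {'fx': 366.6958165513297, 'fy': 366.6958165513297, 'cx': 256.34160714653865, 'cy': 187.92863496843924, 'k1': 0.0354719703334776, 'R': array([[-0.73151709,  0.68168129, -0.01390535],
       [ 0.56283612,  0.59222126, -0.57661901],
       [-0.38483535, -0.42963309, -0.81689483]]), 't': array([ 0.46292879, -0.25944002,  1.36840558])}
top {'fx': 418.3361266980486, 'fy': 418.3361266980486, 'cx': 255.72998939514676, 'cy': 189.6186615447873, 'k1': -0.15538651754043808, 'R': array([[-0.00940604, -0.99995311,  0.00230235],
       [-0.98756665,  0.00892816, -0.15694713],
       [ 0.15691921, -0.00374998, -0.98760432]]), 't': array([-0.02956339,  0.60633141,  1.23881655])}
```

View pics/scene0.png

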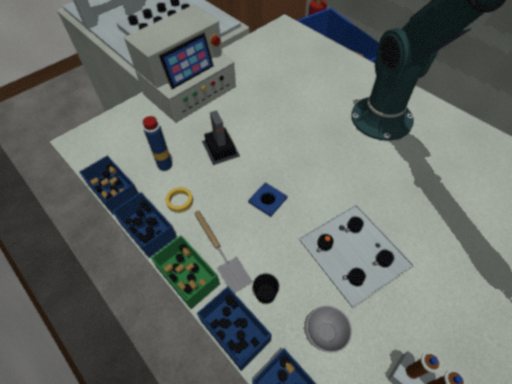

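View pics/top0.png

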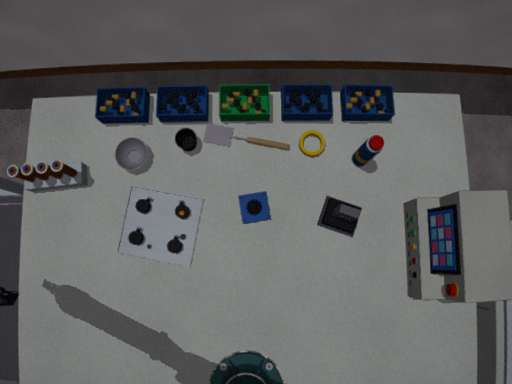

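The scene view shows the dotted sensor at about (326,241), the nest at (268,199) and the dock with the gauge at (220,140). In the top view the dot is at (182,211), the nest at (254,207) and the dock at (341,215).

```bash
cat > h.py <<'E'
import numpy as np,cv2
from station import sense,cams,manip
from scipy.spatial.transform import Rotation as Ro
def ray(m,p):
    K=np.array([[m['fx'],0,m['cx']],[0,m['fy'],m['cy']],[0,0,1.]])
    u=cv2.undistortPoints(np.array(p,float).reshape(-1,1,2),K,np.array([m['k1'],0,0,0.]))[:,0]
    R=np.array(m['R']);t=np.array(m['t'])
    return -R.T@t,(np.c_[u,np.ones(len(u))])@R
def plane(m,p,z):
    c,d=ray(m,p);return c+d*((z-c[2])/d[:,2])[:,None]
def proj(m,X):
    K=np.array([[m['fx'],0,m['cx']],[0,m['fy'],m['cy']],[0,0,1.]])
    return cv2.projectPoints(np.array(X,float).reshape(-1,3),cv2.Rodrigues(np.array(m['R']))[0],np.array(m['t']),K,np.array([m['k1'],0,0,0.]))[0][:,0]
def tri(obs):  # [(model,pixel)]
    A=np.zeros((3,3));b=np.zeros(3)
    for m,p in obs:
        c,d=ray(m,p);d=d[0]/np.linalg.norm(d[0]);P=np.eye(3)-np.outer(d,d);A+=P;b+=P@c
    X=np.linalg.solve(A,b);return X,[np.linalg.norm(proj(m,X)[0]-np.array(p)).round(2) for m,p in obs]
def mask(im,lo,hi):
    return cv2.inRange(cv2.cvtColor(im,cv2.COLOR_RGB2HSV),np.array(lo),np.array(hi))
def blobs(mk,amin=8):
    cs,_=cv2.findContours(mk,cv2.RETR_EXTERNAL,cv2.CHAIN_APPROX_NONE)
    out=[]
    for c in cs:
        f=np.zeros_like(mk);cv2.drawContours(f,[c],-1,255,-1);f&=mk;M=cv2.moments(f,True)
        if M['m00']>=amin: out.append((M['m00'],np.array([M['m10'],M['m01']])/M['m00'],c))
    return sorted(out,key=lambda o:-o[0])
def go(target,rv_target=None):
    """remaining shift/turn in tool axes, in units of the command"""
    s=sense();R=Ro.from_euler('xyz',s['tool_rot'])
    d=R.inv().apply(np.array(target)-s['position'])/0.3
    r=(R.inv()*Ro.from_euler('xyz',rv_target)).as_rotvec()/np.pi if rv_target is not None else None
    print('shift',d.round(4),'turn',None if r is None else r.round(4));return d,r
E
python3 - <<'E'
from h import *
ims={n:cv2.imread(f'pics/{n}0.png')[...,::-1].copy() for n in('scene','top')}
M={n:cams.camera_model(n) for n in ims}
roi={'scene':[(300,220,345,255),(240,175,295,220)],'top':[(165,195,200,225),(235,185,275,228)]}
D={}
for n in ims:
    for k,(x0,y0,x1,y1) in zip(('dot','nest'),roi[n]):
        sub=ims[n][y0:y1,x0:x1]
        mk=mask(sub,(5,120,90),(22,255,255)) if k=='dot' else mask(sub,(100,100,50),(125,255,255))
        b=blobs(mk)[0]
        D[n,k]=b[1]+[x0,y0]; print(n,k,b[0],D[n,k])
        if k=='nest':
            r=cv2.minAreaRect(b[2]+np.array([x0,y0]));P=plane(M[n],cv2.boxPoints(r),.014)
            print(P.round(3), P.mean(0).round(4))
for k in('dot','nest'): print(k,tri([(M[n],D[n,k]) for n in ims]))
print('dot plane',plane(M['top'],[D['top','dot']],.031),plane(M['scene'],[D['scene','dot']],.031))
print('dock top approx',plane(M['top'],[(341,215)],.046),'gauge',tri([(M['top'],(349,212)),(M['scene'],(216,115))]))
E
```

```text
scene dot 22.0 [327.09090909 238.09090909]
scene nest 551.0 [267.33756806 198.99818512]
[[ 0.612 -0.06   0.014]
 [ 0.523 -0.089  0.014]
 [ 0.511  0.009  0.014]
 [ 0.598  0.034  0.014]] [ 0.5607 -0.0263  0.014 ]
top dot 17.0 [181.11764706 212.58823529]
top nest 619.0 [254.29725363 207.21324717]
[[ 0.593  0.021  0.014]
 [ 0.607 -0.067  0.014]
 [ 0.519 -0.08   0.014]
 [ 0.506  0.007  0.014]] [ 0.5563 -0.0299  0.014 ]
dot (array([0.53886037, 0.19726145, 0.02946732]), [np.float64(0.07), np.float64(0.06)])
nest (array([ 0.55695385, -0.03021214,  0.00167286]), [np.float64(0.02), np.float64(0.02)])
dot plane [[0.53859395 0.19714944 0.031     ]] [[0.53974239 0.19748064 0.031     ]]
dock top approx [[ 0.52496428 -0.29654532  0.046     ]] gauge (array([ 0.52416111, -0.29826693,  0.15639432]), [np.float64(0.78), np.float64(0.69)])
```

Run:
```python
from h import *
im=cv2.imread('pics/top0.png');sc=cv2.imread('pics/scene0.png')
a=cv2.resize(im[180:265,110:210],None,fx=5,fy=5,interpolation=cv2.INTER_CUBIC)[:300,:400]
f=lambda i,x,y:cv2.resize(i[y:y+75,x:x+100],(400,300),interpolation=cv2.INTER_CUBIC)
cv2.imwrite('pics/c1.png',np.vstack([np.hstack([f(im,112,185),f(im,295,180)]),np.hstack([f(sc,290,205),f(sc,170,95)])]))
```

```text
(no output)
```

View pics/c1.png

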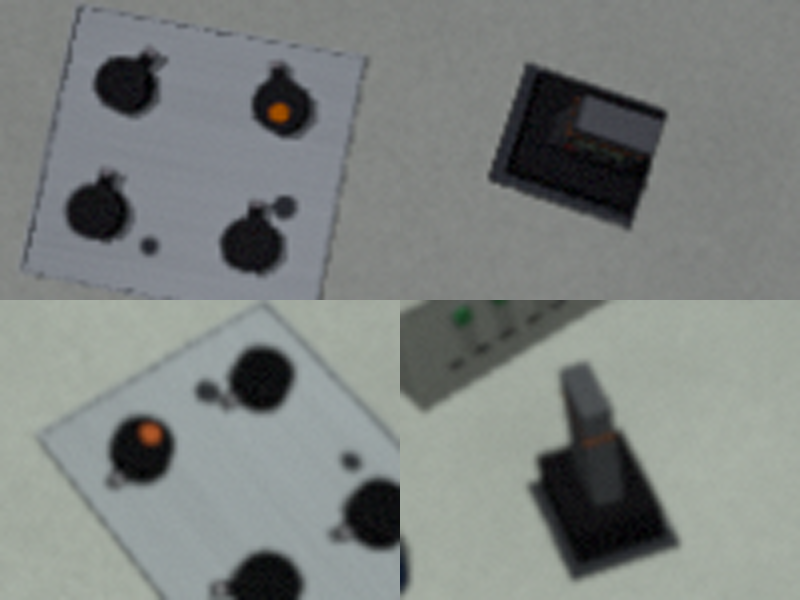

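The top-left crop shows the dotted can with its connector pointing up in the image, about world +x. The dot is below the can's axis, and the triangulated height of 29.5 mm matches the expected 31 mm. The right-hand crops show the gauge in its dock at about (0.525,-0.298). Next I move above the sensor.

Run:
```python
from h import *
go([0.50,0.197,0.20],[np.pi,0,np.pi])
```

```text
shift [-1.2074 -1.0907  0.1032] turn [-6.000e-04 -1.000e-04 -1.451e-01]
```

>>> arm_command(
  deltas=[
    [[-0.1,-0.09,0.0086,0,0,0],[-0.1,-0.09,0.0086,0,0,0],[-0.1,-0.09,0.0086,0,0,0],[-0.1,-0.09,0.0086,0,0,0],[-0.1,-0.09,0.0086,0,0,0],[-0.1,-0.09,0.0086,0,0,0],[-0.1,-0.09,0.0086,0,0,0],[-0.1,-0.09,0.0086,0,0,0],[-0.1,-0.09,0.0086,0,0,0],[-0.1,-0.09,0.0086,0,0,0],[-0.1,-0.09,0.0086,0,0,0],[-0.1,-0.09,0.0086,0,0,0],[0,0,0,0,0,-0.0363],[0,0,0,0,0,-0.0363],[0,0,0,0,0,-0.0363],[0,0,0,0,0,-0.0363],[0,0,0,0,0,0],[0,0,0,0,0,0]],
  ],
  claw=1,
)

```text
time_s: 2.35
position: [0.4996, 0.2015, 0.2002]
tool_rot: [-3.141, -0.0, 3.14]
contact_force: [-0.5, -0.4, -0.6]
grip_width: 1.003
gripper_force: 0.0
```

Run:
```python
from h import *
s=sense();m=cams.camera_model('wrist');im=cams.camera('wrist');cv2.imwrite('pics/w1.png',im[...,::-1])
np.save('pics/w1.npy',m,allow_pickle=True)
print(s['time_s'],s['position'],s['tool_rot'],s['qpos'].round(2))
print(m, proj(m,[[0.539,.197,.031],[0.546,.197,.031]]))
R=Ro.from_euler('xyz',s['tool_rot']).as_matrix();c=-np.array(m['R']).T@m['t']
print('cam in tool',R.T@(c-s['position']),'\n',np.array(m['R'])@R)
```

```text
2.35 [0.49964354 0.2015021  0.20018866] [-3.14142814e+00 -3.32106440e-04  3.14024654e+00] [-0.43  0.4  -0.05  2.05  0.03  0.69  1.07]
{'fx': 328.85344066654386, 'fy': 328.85344066654386, 'cx': 255.7935013453605, 'cy': 193.75460624396018, 'k1': -0.07047778578390508, 'R': array([[ 1.33997059e-03,  9.99999069e-01,  2.56318555e-04],
       [ 9.44543107e-01, -1.34983233e-03,  3.28384679e-01],
       [ 3.28384719e-01, -1.97921889e-04, -9.44544037e-01]]), 't': array([-0.20299482, -0.50320825,  0.18755543])} [[250.62981263 209.2653574 ]
 [250.67490414 215.59700756]]
cam in tool [ 0.0857083   0.00071169 -0.14223527] 
 [[ 6.23214458e-06  9.99999911e-01 -4.20829427e-04]
 [-9.44434957e-01 -1.32440087e-04 -3.28698333e-01]
 [-3.28698359e-01  3.99494517e-04  9.44434873e-01]]
```

View pics/w1.png

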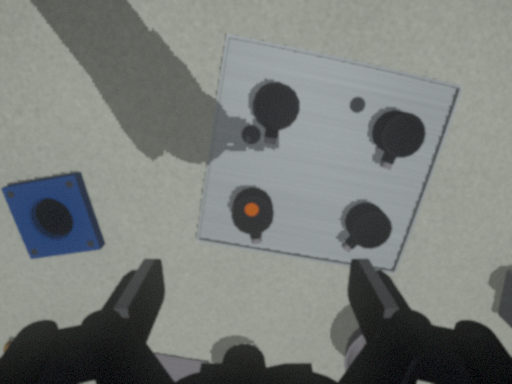

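The wrist view shows the dotted can with the dot at (251,209) and the connector down-right at about (257,237). The nest is at about (53,215), with its pocket also visible.

Run:
```python
from h import *
m=np.load('pics/w1.npy',allow_pickle=True).item();im=cv2.imread('pics/w1.png')[...,::-1].copy()
o=blobs(mask(im,(5,120,90),(22,255,255)))[0];print('dot',o[0],o[1],plane(m,[o[1]],.031))
print(tri([(m,o[1]),(cams.camera_model('top'),(181.12,212.59)),(cams.camera_model('scene'),(327.09,238.09))]))
x0,y0,x1,y1=222,175,290,250
g=cv2.cvtColor(im,cv2.COLOR_RGB2GRAY)[y0:y1,x0:x1]
print(g[52:72:1,20:50])
cv2.imwrite('pics/c2.png',np.hstack([cv2.resize(im[170:250,215:295],(560,560),interpolation=cv2.INTER_CUBIC)])[...,::-1])
```

```text
dot 173.0 [251.09248555 209.13872832] [[0.53886164 0.1974726  0.031     ]]
(array([0.53904958, 0.19733447, 0.02994764]), [np.float64(0.24), np.float64(0.11), np.float64(0.07)])
[[ 56  51  52  56  53  56  56  53  51  54  53  53  54  54  49  53  55  55
   51  52  53  56  54  55  64  76 101 126 141 151]
 [ 53  53  53  51  55  56  54  50  53  53  55  49  52  54  55  55  52  54
   54  54  55  54  57  66  80 105 125 140 147 150]
 [ 57  51  56  53  52  55  52  55  56  55  53  59  52  54  53  50  55  57
   57  53  55  61  74  92 110 129 139 147 149 150]
 [ 65  60  60  55  57  55  57  52  53  53  54  55  51  55  56  55  53  54
   50  60  65  80 102 120 133 143 146 147 149 147]
 [ 94  83  69  64  58  53  53  54  52  53  52  56  49  54  54  58  58  59
   60  72  84 104 126 139 145 149 149 149 148 148]
 [126 115 103  87  74  67  66  57  59  57  53  55  54  54  55  56  56  57
   67  87 111 130 144 148 151 151 149 150 150 151]
 [143 138 131 121 111  98  90  78  64  61  57  51  53  57  52  57  58  54
   70  95 123 140 150 152 153 153 152 153 153 152]
 [150 148 147 140 135 132 124 104  79  63  54  5
[... 877 characters left out ...]
115 119 121 120 120 119
  123 133 144 149 149 152 150 151 151 151 152 152]
 [152 152 151 153 152 151 151 152 146 135 123 117 120 123 122 124 125 126
  131 143 148 150 151 152 152 152 150 151 153 152]
 [149 149 152 152 153 152 152 151 150 145 134 130 131 132 132 135 137 138
  143 147 149 150 150 152 152 154 149 151 150 152]
 [137 142 141 142 143 145 144 149 150 148 147 145 142 145 144 146 148 151
  152 150 151 152 153 152 151 152 151 152 150 150]
 [119 122 123 122 123 120 126 136 142 145 146 146 148 148 150 150 152 152
  152 153 154 152 152 155 151 153 152 153 152 149]
 [117 116 107 108 106 104 110 118 124 129 133 134 139 140 142 143 144 145
  148 151 151 153 153 151 153 153 152 152 153 153]]
```

View pics/c2.png

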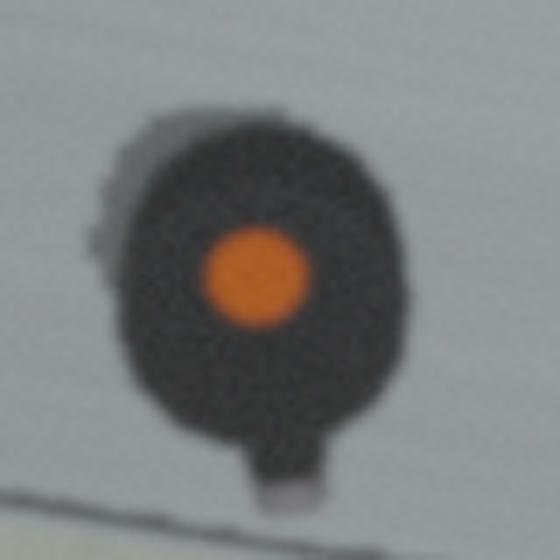

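The crop shows the dot at crop (258,277), i.e. pixel (251.3,209.1), and the stub's tip centre at crop (291,490), i.e. about (256.2,239.6).

Run:
```python
from h import *
m=np.load('pics/w1.npy',allow_pickle=True).item();im=cv2.imread('pics/w1.png')[...,::-1].copy()
d=plane(m,[(251.1,209.14)],.031)[0]
for px,z in(((256.2,239.6),.02),((255.3,232.5),.022)):
    p=plane(m,[px],z)[0];v=(p-d)[:2];print(p,np.hypot(*v),np.arctan2(v[1],v[0]))
    y=np.arctan2(v[1],v[0])
ax=d[:2]+.007*np.array([np.cos(y),np.sin(y)]);print('axis',ax)
# can silhouette axis check: lateral midpoint of dark blob near the dot
g=cv2.cvtColor(im,cv2.COLOR_RGB2GRAY);
for r in(205,212,216):
    xs=np.where(g[r,225:285]<80)[0]+225;P=plane(m,[(xs[0]-.5,r),(xs[-1]+.5,r)],.031);print(r,P[:,1],P[:,1].mean(),P[0,0])
# nest
mk=mask(im,(100,100,40),(125,255,255));b=blobs(mk,200)[0];print('nest',b[0],b[1])
r=cv2.minAreaRect(b[2]);P=plane(m,cv2.boxPoints(r),.014);print(P,P.mean(0))
go([ax[0],ax[1],.08],[np.pi,0,np.pi-0.*y+y])
```

```text
[0.57911905 0.202658   0.02      ] 0.04058762292417697 0.12791825316204444
[0.56956449 0.20169475 0.022     ] 0.030989360912414613 0.13642100934321424
axis [0.54579801 0.19843224]
205 [0.1786239  0.21821341] 0.19841865105822148 0.5343171358325273
212 [0.17740806 0.21934887] 0.19837846467488857 0.5419902776235062
216 [0.17832002 0.21839106] 0.19835554296812674 0.5464301927931489
nest 4466.0 [ 51.77519033 215.96820421]
[[ 0.51907047 -0.07647288  0.014     ]
 [ 0.50316764  0.02430682  0.014     ]
 [ 0.59354188  0.02408254  0.014     ]
 [ 0.61515026 -0.08572774  0.014     ]] [ 0.55773257 -0.02845281  0.014     ]
shift [-0.1538 -0.0101  0.4008] turn [-0.0001 -0.0001 -0.0437]
```

Three independent checks agree: axis at (0.5458,0.1984), yaw about 0.13. I'll align over it, descend and grip with TCP z at about 12 mm.

>>> arm_command(
  deltas=[
    [[-0.0769,-0.005,0,0,0,0],[-0.0769,-0.005,0,0,0,0],[0,0,0.08,0,0,-0.0218],[0,0,0.08,0,0,-0.0219],[0,0,0.08,0,0,0],[0,0,0.06,0,0,0],[0,0,0.03,0,0,0],[0,0,0,0,0,0],[0,0,0,0,0,0]],
  ],
  claw=1,
)

```text
time_s: 3.52
position: [0.5465, 0.1989, 0.102]
tool_rot: [3.141, 0.001, -3.004]
contact_force: [0.5, 0.5, -0.1]
grip_width: 1.001
gripper_force: 0.0
```

Run:
```python
from h import *
m=cams.camera_model('wrist');im=cams.camera('wrist');cv2.imwrite('pics/w2.png',im[...,::-1])
o=blobs(mask(im,(5,120,90),(22,255,255)));
for b in o[:2]:print('dot',b[0],b[1],plane(m,[b[1]],.031))
m1=np.load('pics/w1.npy',allow_pickle=True).item()
print(tri([(m,o[0][1]),(m1,(251.1,209.14))]))
go([.5458,.1984,.012],[np.pi,0,np.pi+.133])
```

```text
dot 318.0 [253.96226415 198.67295597] [[0.53896038 0.19756134 0.031     ]]
(array([0.5387756 , 0.19751499, 0.03135686]), [np.float64(0.09), np.float64(0.06)])
shift [ 0.0032 -0.0014  0.3005] turn [0.0001 0.0005 0.0014]
```

The dot's height triangulates to 31.4 mm, as expected, so I descend and grip.

>>> arm_command(
  deltas=[
    [[0.0032,-0.0014,0.07,0,0,0],[0,0,0.07,0,0,0],[0,0,0.06,0,0,0],[0,0,0.05,0,0,0],[0,0,0.03,0,0,0],[0,0,0.02,0,0,0],[0,0,0,0,0,0],[0,0,0,0,0,0]],
  ],
)

```text
time_s: 4.58
position: [0.5453, 0.1982, 0.0117]
tool_rot: [3.141, 0.001, -3.004]
contact_force: [0.4, 0.3, 0.6]
grip_width: 0.997
gripper_force: 0.0
```

>>> arm_command(
  deltas=[
    [[0,0,0,0,0,0],[0,0,0,0,0,0],[0,0,0,0,0,0],[0,0,0,0,0,0],[0,0,0,0,0,0],[0,0,0,0,0,0],[0,0,0,0,0,0],[0,0,0,0,0,0]],
  ],
  claw=0,
  grip_force=40,
)

```text
time_s: 5.58
position: [0.5452, 0.1982, 0.0119]
tool_rot: [3.141, 0.001, -3.004]
contact_force: [-1.3, 0.1, 6.2]
grip_width: 0.498
gripper_force: 40.3
```

The grip is good at a width of about 42 mm. I lift and move toward the nest, stopping short for a look.

Run:
```python
from h import *
go([.5453,.1982,.13]);go([.50,-.029,.13])
```

```text
shift [-4.000e-04  1.000e-04 -3.937e-01] turn None
shift [ 0.253  -0.7293 -0.3939] turn None
```

>>> arm_command(
  deltas=[
    [[0,0,-0.03,0,0,0],[0,0,-0.09,0,0,0],[0,0,-0.12,0,0,0],[0,0,-0.12,0,0,0],[0,0,-0.034,0,0,0],[0.03,-0.08,0,0,0,0],[0.03,-0.1,0,0,0,0],[0.04,-0.12,0,0,0,0],[0.04,-0.12,0,0,0,0],[0.04,-0.12,0,0,0,0],[0.04,-0.1,0,0,0,0],[0.033,-0.09,0,0,0,0],[0,0,0,0,0,0],[0,0,0,0,0,0],[0,0,0,0,0,0]],
  ],
)

```text
time_s: 7.45
position: [0.5002, -0.0278, 0.1294]
tool_rot: [3.141, 0.0, -3.002]
contact_force: [-0.5, 0.5, -1.2]
grip_width: 0.497
gripper_force: 40.8
```

Run:
```python
from h import *
s=sense();m=cams.camera_model('wrist');im=cams.camera('wrist');cv2.imwrite('pics/w3.png',im[...,::-1]);np.save('pics/w3.npy',m,allow_pickle=True)
print(s['time_s'],s['position'],s['tool_rot'],s['qpos'].round(2))
o=blobs(mask(im,(5,120,90),(22,255,255)))
for b in o[:2]:print('dot',b[0],b[1])
b=blobs(mask(im,(100,100,40),(125,255,255)),200)[0];print('nest',b[0],b[1])
```

```text
7.45 [ 0.5001702  -0.02779063  0.1293613 ] [ 3.14090783e+00  1.20832443e-04 -3.00157546e+00] [ 0.04  0.47 -0.1   2.18  0.1   0.49  1.58]
dot 693.0 [256.1024531  272.34199134]
nest 2944.0 [237.5794837  217.01392663]
```

View pics/w3.png

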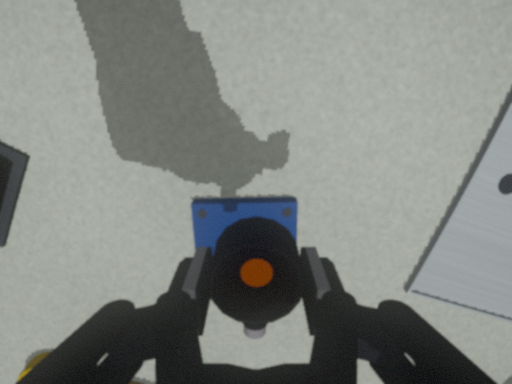

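The can hangs upright in the grip with the dot at (256,272), but it hides the nest's pocket at about (240,240). I step aside to see the pocket.

>>> arm_command(
  deltas=[
    [[0.03,0.09,0,0,0,0],[0.03,0.1,0,0,0,0],[0.03,0.1,0,0,0,0],[0,0,0,0,0,0],[0,0,0,0,0,0],[0,0,0,0,0,0]],
  ],
)

```text
time_s: 8.25
position: [0.4618, 0.0524, 0.1296]
tool_rot: [-3.141, 0.0, -3.005]
contact_force: [0.3, -0.5, -1.2]
grip_width: 0.494
gripper_force: 40.8
```

Run:
```python
from h import *
s=sense();m=cams.camera_model('wrist');im=cams.camera('wrist');cv2.imwrite('pics/w4.png',im[...,::-1]);np.save('pics/w4.npy',m,allow_pickle=True)
print(s['time_s'],s['position'],s['tool_rot'])
m1=np.load('pics/w1.npy',allow_pickle=True).item();i1=cv2.imread('pics/w1.png')[...,::-1].copy()
C=[]
for mm,ii in((m1,i1),(m,im)):
    mk=mask(ii,(100,100,40),(125,255,255));b=blobs(mk,200)[0];print('nest',b[0],b[1])
    f=np.zeros_like(mk);cv2.drawContours(f,[cv2.convexHull(b[2])],-1,255,-1)
    hole=cv2.morphologyEx(f&~mk,cv2.MORPH_OPEN,np.ones((5,5)));h=blobs(hole,50)[0]
    e=cv2.fitEllipse(h[2]);C.append((mm,e[0]));print('hole',h[0],h[1],e,plane(mm,[e[0]],.014))
    q=cv2.approxPolyDP(cv2.convexHull(b[2]),4,True)[:,0].astype(float);print(plane(mm,q,.014).round(4))
print(tri(C))
y0,x0=max(int(b[1][1])-60,0),max(int(b[1][0])-70,0)
cv2.imwrite('pics/c4.png',cv2.resize(im[y0:y0+120,x0:x0+150],None,fx=4,fy=4)[...,::-1]);print(x0,y0)
```

```text
8.25 [0.46179752 0.05241133 0.12957389] [-3.14117194e+00  4.84550535e-04 -3.00534248e+00]
nest 4466.0 [ 51.77519033 215.96820421]
hole 965.0 [ 53.42797927 216.63005181] ((53.39845275878906, 216.60438537597656), (29.116241455078125, 40.082820892333984), 132.90988159179688) [[ 0.5548539 -0.0236619  0.014    ]]
[[ 0.5069  0.0106  0.014 ]
 [ 0.5923  0.023   0.014 ]
 [ 0.6069 -0.0634  0.014 ]
 [ 0.5211 -0.076   0.014 ]]
nest 4165.0 [142.72845138 259.43553421]
hole 1372.0 [156.70918367 271.14504373] ((157.57598876953125, 271.0650939941406), (36.39850616455078, 49.880306243896484), 95.72738647460938) [[ 0.55225423 -0.02496663  0.014     ]]
[[ 0.5064  0.0097  0.014 ]
 [ 0.5209  0.0117  0.014 ]
 [ 0.5907 -0.0264  0.014 ]
 [ 0.5986 -0.0458  0.014 ]
 [ 0.5912 -0.0662  0.014 ]
 [ 0.5209 -0.0773  0.014 ]]
(array([ 0.55642759, -0.02664553,  0.00890531]), [np.float64(0.59), np.float64(0.72)])
72 199
```

View pics/c4.png

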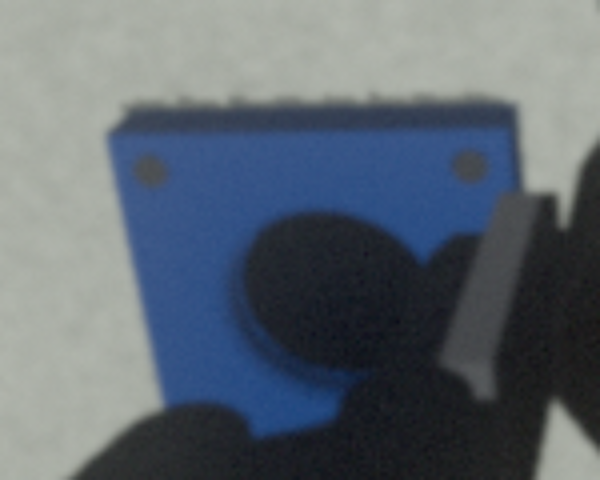

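The crop shows the nest's top face with its far corners at about (99.5,232.7) and (201,229.5), and its pocket mouth centred near (155,272). The darker side walls contaminated the outline, so I redo it using the bright top face only.

Run:
```python
from h import *
L=lambda n:(np.load(f'pics/{n}.npy',allow_pickle=True).item(),cv2.imread(f'pics/{n}.png')[...,::-1].copy())
m1,i1=L('w1');m4,i4=L('w4');m3,i3=L('w3')
mk=mask(i1,(100,100,105),(125,255,255));b=blobs(mk,200)[0];print(b[0])
q=cv2.approxPolyDP(cv2.convexHull(b[2]),4,True)[:,0].astype(float);P=plane(m1,q,.014);print('w1 quad',q.tolist(),P.round(4).tolist(),P.mean(0))
def edge(m,a,bb):
    A,B=plane(m,[a,bb],.014);v=(B-A)[:2];l=np.hypot(*v);v/=l
    n=np.array([-v[1],v[0]]);n*=np.sign(n[0]);print('edge',A.round(4),B.round(4),l,'centre',((A+B)/2)[:2]+.045*n,'yaw',np.arctan2(n[1],n[0]))
edge(m4,(99.5,232.7),(201.2,229.5))
for n,m,im in(('w4',m4,i4),('w3',m3,i3)):
    mk=mask(im,(100,100,105),(125,255,255));b=blobs(mk,200)[0]
    x,y,w,h=cv2.boundingRect(b[2]);print(n,b[0],x,y,w,h)
    # top edge line fit: first bright row per column
    X=np.arange(x+8,x+w-8);Y=np.array([np.where(mk[:,c])[0][0]-.5 for c in X]);k=np.polyfit(X,Y,1);k=np.polyfit(X[abs(Y-np.polyval(k,X))<1.5],Y[abs(Y-np.polyval(k,X))<1.5],1)
    edge(m,(x-.5,np.polyval(k,x-.5)),(x+w-.5,np.polyval(k,x+w-.5)))
ref=[.5563,-.0275]
for n,m in(('w1',m1),('w4',m4),('w3',m3)): print(n,proj(m,[[*ref,.014],[*ref,.006]]).round(1).tolist())
```

```text
3622.0
w1 quad [[73.0, 176.0], [98.0, 248.0], [31.0, 257.0], [3.0, 188.0]] [[0.5079, 0.0082, 0.014], [0.5936, 0.0216, 0.014], [0.6069, -0.0634, 0.014], [0.5211, -0.076, 0.014]] [ 0.5573922  -0.02740375  0.014     ]
edge [ 0.5206 -0.0778  0.014 ] [0.5047 0.0115 0.014 ] 0.0906941301884058 centre [ 0.55698163 -0.02524497] yaw 0.17621655197437686
w4 3509.0 100 231 101 77
edge [ 0.5199 -0.0778  0.014 ] [0.5056 0.011  0.014 ] 0.08987171833488931 centre [ 0.55716777 -0.0262332 ] yaw 0.1598001684915892
w3 2348.0 192 202 105 49
edge [ 0.5218 -0.0784  0.014 ] [0.5057 0.0084 0.014 ] 0.0882766693908088 centre [ 0.55801152 -0.02677961] yaw 0.1831613168456417
w1 [[50.4, 217.8], [54.4, 215.0]]
w4 [[154.7, 274.5], [157.1, 269.7]]
w3 [[246.1, 248.9], [246.3, 244.6]]
```

Three views agree on the nest centre (0.5573,-0.0268), with edge lengths of about 90 mm confirming its height. Now I measure the can's offset in the grip.

Run:
```python
from h import *
L=lambda n:(np.load(f'pics/{n}.npy',allow_pickle=True).item(),cv2.imread(f'pics/{n}.png')[...,::-1].copy())
off=[]
for n,p,yw in(('w3',[.50017,-.02779,.12936],-3.00157),('w4',[.4618,.05241,.12957],-3.00534)):
    m,im=L(n);b=blobs(mask(im,(5,120,90),(22,255,255)))[0]
    d=plane(m,[b[1]],p[2]+.0191)[0];a=yw+np.pi
    ax=d[:2]+.007*np.array([np.cos(a),np.sin(a)]);print(n,d,'axis-tcp',ax-p[:2]);off.append(ax-p[:2])
o=np.mean(off,0);t=np.array([.5573,-.0268])-o
go([t[0],t[1],.060],[np.pi,0,-3.005])
```

```text
w3 [ 0.49350996 -0.02769176  0.14846   ] axis-tcp [0.00027145 0.0010752 ]
w4 [0.45510254 0.05260728 0.14867   ] axis-tcp [0.00023766 0.0011481 ]
shift [-0.2785 -0.3079  0.2322] turn [-0.0001  0.0001 -0.0002]
```

>>> arm_command(
  deltas=[
    [[-0.0485,-0.0513,0,0,0,0],[-0.05,-0.06,0,0,0,0],[-0.06,-0.0666,0,0,0,0],[-0.06,-0.06,0,0,0,0],[-0.06,-0.07,0.03,0,0,0],[0,0,0.07,0,0,0],[0,0,0.07,0,0,0],[0,0,0.06,0,0,0],[0,0,0,0,0,0],[0,0,0,0,0,0],[0,0,0,0,0,0]],
  ],
)

```text
time_s: 9.68
position: [0.5574, -0.0268, 0.0614]
tool_rot: [-3.141, 0.002, -3.004]
contact_force: [0.2, 0.3, -0.4]
grip_width: 0.497
gripper_force: 40.8
```

Run:
```python
from h import *
go([.5571,-.0276,.015],[np.pi,0,-3.005])
m=cams.camera_model('wrist');im=cams.camera('wrist');cv2.imwrite('pics/w5.png',im[...,::-1]);
```

```text
shift [ 0.0016 -0.0023  0.1545] turn [-0.0001  0.0005  0.0004]
```

>>> arm_command(
  deltas=[
    [[0.0016,-0.0023,0.04,0,0,0],[0,0,0.04,0,0,0],[0,0,0.03,0,0,0],[0,0,0.01,0,0,0],[0,0,0.01,0,0,0],[0,0,0,0,0,0],[0,0,0,0,0,0]],
  ],
)

```text
time_s: 10.6
position: [0.5565, -0.0276, 0.0218]
tool_rot: [-3.142, 0.0, -3.004]
contact_force: [-0.9, -0.8, -0.9]
grip_width: 0.497
gripper_force: 40.8
```

>>> arm_command(
  deltas=[
    [[0,0,0.006,0,0,0],[0,0,0.005,0,0,0],[0,0,0.005,0,0,0],[0,0,0.003,0,0,0],[0,0,0,0,0,0],[0,0,0,0,0,0]],
  ],
)

```text
time_s: 11.35
position: [0.5563, -0.0276, 0.0159]
tool_rot: [-3.142, 0.0, -3.004]
contact_force: [0.6, 0.3, -0.5]
grip_width: 0.494
gripper_force: 40.8
```

>>> arm_command(
  deltas=[
    [[0,0,0.002,0,0,0],[0,0,0.002,0,0,0],[0,0,0,0,0,0],[0,0,0,0,0,0]],
  ],
)

```text
time_s: 11.85
position: [0.5563, -0.0276, 0.0149]
tool_rot: [-3.142, 0.0, -3.004]
contact_force: [-0.6, -0.2, 4.1]
grip_width: 0.499
gripper_force: 41.2
```

>>> arm_command(
  deltas=[
    [[0,0,0,0,0,0],[0,0,0,0,0,0],[0,0,0,0,0,0],[0,0,0,0,0,0],[0,0,0,0,0,0],[0,0,0,0,0,0]],
  ],
  claw=1,
)

```text
time_s: 12.6
position: [0.5563, -0.0276, 0.0146]
tool_rot: [-3.142, 0.0, -3.004]
contact_force: [0.0, 0.2, -0.1]
grip_width: 1.0
gripper_force: 0.0
```

It touched the pocket floor at the predicted height and released. I retreat upward and check the seating.

>>> arm_command(
  deltas=[
    [[0,0,-0.03,0,0,0],[0,0,-0.1,0,0,0],[0,0,-0.12,0,0,0],[0.05,0,-0.12,0,0,0],[0.1,0,-0.05,0,0,0],[0,0,0,0,0,0],[0,0,0,0,0,0],[0,0,0,0,0,0]],
  ],
)

```text
time_s: 13.6
position: [0.5125, -0.0335, 0.1403]
tool_rot: [3.141, 0.0, -3.004]
contact_force: [0.3, -0.4, 0.1]
grip_width: 1.002
gripper_force: 0.0
```

Run:
```python
from h import *
s=sense();m=cams.camera_model('wrist');im=cams.camera('wrist');cv2.imwrite('pics/w6.png',im[...,::-1]);np.save('pics/w6.npy',m,allow_pickle=True)
print(s['time_s'],s['position'],s['tool_rot'])
b=blobs(mask(im,(5,120,90),(22,255,255)))[0];print('dot',b[0],b[1],plane(m,[b[1]],.034))
x0,y0=int(b[1][0])-75,int(b[1][1])-60;print(x0,y0)
cv2.imwrite('pics/c6.png',cv2.resize(im[y0:y0+120,x0:x0+150],None,fx=4,fy=4)[...,::-1])
for n in('top','scene'):
    mm=cams.camera_model(n);i=cams.camera(n);cv2.imwrite(f'pics/{n}6.png',i[...,::-1])
    p=proj(mm,[[.5503,-.0277,.034]])[0];X,Y=(p-15).astype(int)
    o=blobs(mask(i[Y:Y+30,X:X+30],(5,120,90),(22,255,255)),4)
    if o: c=o[0][1]+[X,Y];print(n,o[0][0],plane(mm,[c],.034),tri([(mm,c),(m,b[1])]))
```

```text
13.6 [ 0.51254097 -0.03349784  0.14034621] [ 3.14141655e+00  4.05986358e-04 -3.00364353e+00]
dot 237.0 [255.69198312 235.16877637] [[ 0.54980223 -0.02744145  0.034     ]]
180 175
scene 16.0 [[ 0.55031346 -0.02781111  0.034     ]] (array([ 0.55008267, -0.02766306,  0.03375562]), [np.float64(0.09), np.float64(0.34)])
```

View pics/c6.png

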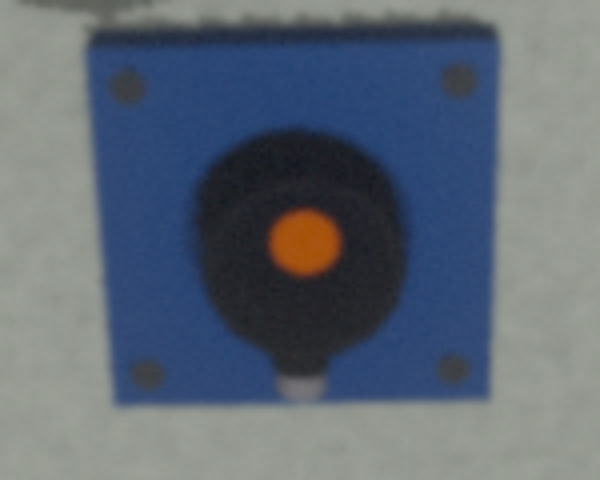

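Seated: the dot triangulates to (0.5500,-0.0275) at z=33.8 mm (34 expected), and the can sits inside the pocket. On to the gauge.

>>> arm_command(
  deltas=[
    [[0,0,-0.1,0,0,0],[0,-0.06,-0.1,0,0,0],[0,-0.1,-0.1,0,0,0.057],[0,0,0,0,0,0.057],[0,0,0,0,0,0.057],[0,0,0,0,0,0.057],[0,0,0,0,0,0.057],[0,0,0,0,0,0.057],[0,0,0,0,0,0.057],[0,0,0,0,0,0.057],[0,0,0,0,0,0.057],[0,0,0,0,0,0.057],[0,0,0,0,0,0.057],[-0.1,0,0,0,0,0],[-0.15,0.0,0,0,0,0],[-0.15,0.0,0,0,0,0],[-0.1,0,0,0,0,0],[0,0,0,0,0,0],[0,0,0,0,0,0]],
  ],
  claw=1,
)

```text
time_s: 16.12
position: [0.4799, -0.225, 0.2303]
tool_rot: [-3.141, -0.001, 1.311]
contact_force: [-0.8, -0.3, -0.5]
grip_width: 0.996
gripper_force: 0.0
```

Run:
```python
from h import *
s=sense();m=cams.camera_model('wrist');im=cams.camera('wrist');cv2.imwrite('pics/w7.png',im[...,::-1]);np.save('pics/w7.npy',m,allow_pickle=True)
print(s['time_s'],s['position'],s['tool_rot'],s['qpos'].round(2))
```

```text
16.125 [ 0.47994857 -0.22501713  0.23029413] [-3.14090424e+00 -8.16595666e-04  1.31066898e+00] [ 0.05  0.37  0.39  2.06 -0.21  0.75  0.31]
```

View pics/w7.png

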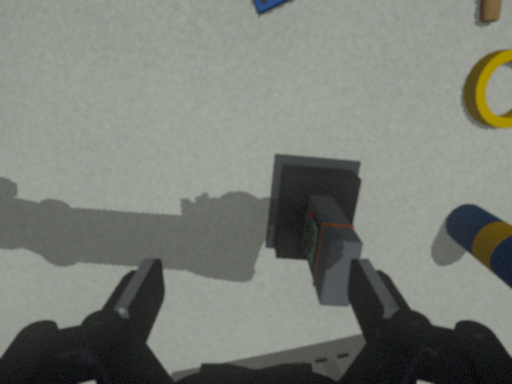

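The wrist view shows the gauge at about (335,250), leaning toward the bottom by perspective, with its screen face on the left, on the dock at (315,205). I move sideways so it is centred, then crop both views together.

>>> arm_command(
  deltas=[
    [[0,0.06,0,0,0,0],[0,0.08,0,0,0,0],[0,0.05,0,0,0,0],[0,0,0,0,0,0],[0,0,0,0,0,0],[0,0,0,0,0,0]],
  ],
)

```text
time_s: 16.92
position: [0.5337, -0.2408, 0.2306]
tool_rot: [-3.141, -0.0, 1.309]
contact_force: [-0.2, 0.8, 0.5]
grip_width: 0.999
gripper_force: 0.0
```

Run:
```python
from h import *
s=sense();m=cams.camera_model('wrist');im=cams.camera('wrist');cv2.imwrite('pics/w8.png',im[...,::-1]);np.save('pics/w8.npy',m,allow_pickle=True)
print(s['time_s'],s['position'],s['tool_rot'])
m7=np.load('pics/w7.npy',allow_pickle=True).item();i7=cv2.imread('pics/w7.png')
g=.525,-.298;c,sn=np.cos(-.26),np.sin(-.26)
X=[[g[0]+c*a-sn*b,g[1]+sn*a+c*b,.154] for a,b in((-.013,-.03),(.013,-.03),(.013,.03),(-.013,.03))]
print(proj(m7,X).round(0).tolist(),proj(m,X).round(0).tolist())
x8=int(proj(m,X)[:,0].mean())-50;print(x8)
f=lambda i,x,y:cv2.convertScaleAbs(cv2.resize(i[y:y+150,x:x+100],(400,600),interpolation=cv2.INTER_CUBIC),alpha=1.6)
o=np.hstack([f(i7,280,170),f(im[...,::-1],x8,170)])
for k in range(0,600,80): cv2.putText(o,str(170+k//4),(0,k+10),0,.35,(0,255,0))
cv2.imwrite('pics/c8.png',o)
```

```text
16.925 [ 0.5336544  -0.24079518  0.23055753] [-3.14066921e+00 -1.53842975e-04  1.30903596e+00]
[[318.0, 309.0], [350.0, 308.0], [358.0, 242.0], [324.0, 242.0]] [[249.0, 307.0], [281.0, 307.0], [283.0, 241.0], [248.0, 241.0]]
215
```

View pics/c8.png

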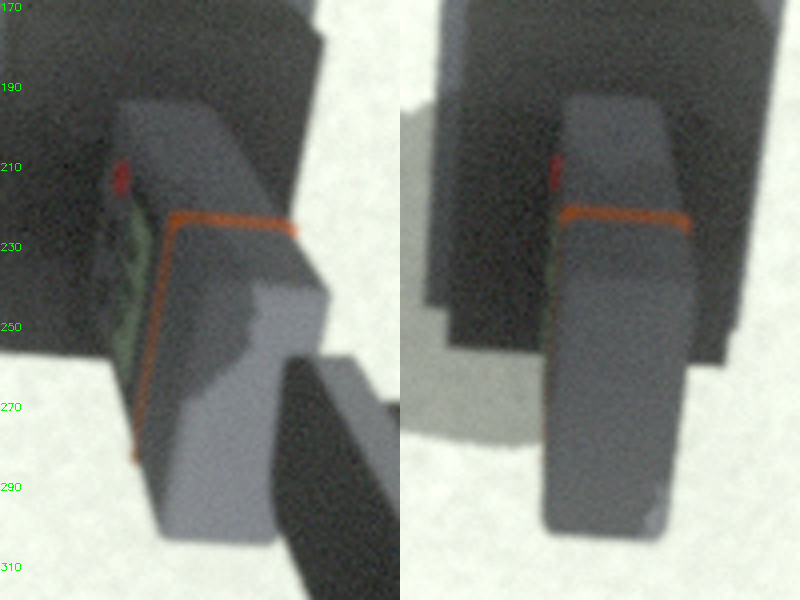

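In both crops the gauge's top face is clear. In w7 its corners are about (320.7,305), (348.8,306.2) and (362.5,243.2). In w8 they are about (251.5,303.2), (281,305), (289,239.5) and (254,240).

Run:
```python
from h import *
m7=np.load('pics/w7.npy',allow_pickle=True).item();m=np.load('pics/w8.npy',allow_pickle=True).item()
for a,b in(((320.75,305),(251.5,303.5)),((348.8,306.2),(281,305)),((362.5,243.2),(289,239.7))): print(tri([(m7,a),(m,b)]))
P=plane(m,[(251.3,304),(281.3,305.3),(289,239.7),(253.7,240)],.154);print(P,P.mean(0))
e=P[2]-P[1],P[3]-P[0];print([(np.hypot(*v[:2]),np.arctan2(-v[0],v[1])) for v in e],[np.hypot(*(P[i]-P[j])[:2]) for i,j in((0,1),(2,3))])
# side edges: lateral left/right edges of top face per row
im=cv2.imread('pics/w8.png');g=cv2.cvtColor(im,cv2.COLOR_BGR2GRAY).astype(int)
L=[];Rr=[]
for r in range(266,300,2):
    row=cv2.GaussianBlur(g[r:r+1].astype(np.float32),(3,1),0)[0];d=np.diff(row)
    l=235+np.argmin(d[235:265])+.5;q=270+np.argmax(d[270:300])+.5;L.append((l,r));Rr.append((q,r))
L=plane(m,L,.154);Rr=plane(m,Rr,.154);C=(L+Rr)/2
print('width',np.linalg.norm(L-Rr,axis=1).round(4));
k=np.polyfit(C[:,1],C[:,0],1);print('yaw',-k[0],'wait atan',np.arctan(-k[0]),'x at y=-.298',np.polyval(k,-.298),'C',C[[0,-1]].round(4))
```

```text
(array([ 0.50746735, -0.32077345,  0.15389289]), [np.float64(0.05), np.float64(0.05)])
(array([ 0.52969258, -0.33065077,  0.15097176]), [np.float64(0.05), np.float64(0.05)])
(array([ 0.54914366, -0.27490973,  0.15118989]), [np.float64(0.95), np.float64(0.96)])
[[ 0.50722093 -0.3210744   0.154     ]
 [ 0.53020647 -0.32860576  0.154     ]
 [ 0.54941318 -0.27266802  0.154     ]
 [ 0.52408061 -0.26610474  0.154     ]] [ 0.5277303  -0.29711323  0.154     ]
[(np.float64(0.05914329297131675), np.float64(-0.33074613179562806)), (np.float64(0.0574970650829351), np.float64(-0.2976002810192614))] [np.float64(0.024187939390047132), np.float64(0.02616898594199578)]
width [0.0268 0.0268 0.0277 0.0277 0.0263 0.0263 0.0264 0.0257 0.0258 0.0258
 0.0259 0.0252 0.0252 0.0253 0.0262 0.0262 0.0255]
yaw -0.31800333062492053 wait atan -0.30789069390917223 x at y=-.298 0.5264849521500052 C [[ 0.5289 -0.2904  0.154 ]
 [ 0.5197 -0.3184  0.154 ]]
```

Gauge centre is about (0.527,-0.2975), yaw about -0.31, and the top is 151–154 mm high, matching the 154 expected. Widths and lengths match 26 x 60.

Run:
```python
from h import *
go([.527,-.2975,.114],[np.pi,0,np.pi/2-.31])
```

```text
shift [-0.1885  0.0274  0.3887] turn [-0.0002 -0.0001  0.0153]
```

>>> arm_command(
  deltas=[
    [[-0.0685,0.0074,0,0,0,0],[-0.07,0.01,0,0,0,0],[-0.05,0.01,0,0,0,0],[0,0,0,0,0,0.0153],[0,0,0.06,0,0,0],[0,0,0.08,0,0,0],[0,0,0.08,0,0,0],[0,0,0.08,0,0,0],[0,0,0.05,0,0,0],[0,0,0.03,0,0,0],[0,0,0,0,0,0],[0,0,0,0,0,0]],
  ],
)

```text
time_s: 18.48
position: [0.5285, -0.2981, 0.1173]
tool_rot: [3.14, 0.0, 1.261]
contact_force: [0.3, 0.3, -0.4]
grip_width: 0.995
gripper_force: 0.0
```

Run:
```python
from h import *
go([.527,-.2975,.114],[np.pi,0,np.pi/2-.31]);print(sense()['contact_force'])
```

```text
shift [ 0.0003 -0.0052  0.011 ] turn [0.0005 0.0001 0.0002]
[ 0.34500839  0.26163189 -0.41094111]
```

>>> arm_command(
  deltas=[
    [[0,-0.0052,0.011,0,0,0],[0,0,0,0,0,0]],
  ],
)

```text
time_s: 18.73
position: [0.5263, -0.2971, 0.1135]
tool_rot: [3.141, -0.0, 1.261]
contact_force: [-0.2, 0.1, -0.1]
grip_width: 0.997
gripper_force: 0.0
```

>>> arm_command(
  deltas=[
    [[0,0,0,0,0,0],[0,0,0,0,0,0],[0,0,0,0,0,0],[0,0,0,0,0,0],[0,0,0,0,0,0],[0,0,0,0,0,0],[0,0,0,0,0,0],[0,0,0,0,0,0]],
  ],
  claw=0,
  grip_force=90,
)

```text
time_s: 19.73
position: [0.5272, -0.2975, 0.1136]
tool_rot: [3.14, 0.0, 1.261]
contact_force: [2.1, -0.3, 0.2]
grip_width: 0.296
gripper_force: 87.5
```

>>> arm_command(
  deltas=[
    [[0,0,-0.02,0,0,0],[0,0,-0.05,0,0,0],[0,0,-0.07,0,0,0],[0,0,-0.08,0,0,0],[0,0,-0.07,0,0,0],[0,0,0,0,0,0],[0,0,0,0,0,0],[0,0,0,0,0,0]],
  ],
)

```text
time_s: 20.72
position: [0.5255, -0.2966, 0.1992]
tool_rot: [-3.139, -0.0, 1.262]
contact_force: [0.2, -0.2, -2.3]
grip_width: 0.291
gripper_force: 87.8
```

Run:
```python
from h import *
s=sense();m=cams.camera_model('wrist');im=cams.camera('wrist');cv2.imwrite('pics/w9.png',im[...,::-1])
p=s['position'];R=Ro.from_euler('xyz',s['tool_rot']).as_matrix()
print(s['position'],s['tool_rot'],s['wrist_torque'],s['contact_force'])
# expected top-face corners in the tool frame (z: top is 142-101.6=40.4mm behind the TCP)
X=[p+R@[a,b,-.0404] for a,b in((-.03,-.013),(-.03,.013),(.03,.013),(.03,-.013))];print(proj(m,X).round(1).tolist())
g=cv2.cvtColor(im,cv2.COLOR_RGB2GRAY)
np.set_printoptions(linewidth=200)
x=int(np.mean(proj(m,X)[:,0]));print(x,[ (r,int(g[r,x-4:x+5].mean())) for r in range(200,384,3)])
go([.55,-.0275,.20]);
```

```text
[ 0.5255116  -0.29657205  0.19923778] [-3.13897007e+00 -4.24842065e-04  1.26153164e+00] [0.04824244 0.01579315 0.0031796 ] [ 0.20786584 -0.24208785 -2.30237917]
[[227.5, 374.6], [290.0, 374.5], [296.7, 247.0], [222.0, 247.1]]
259 [(200, 55), (203, 54), (206, 55), (209, 52), (212, 54), (215, 64), (218, 58), (221, 56), (224, 55), (227, 56), (230, 56), (233, 55), (236, 57), (239, 56), (242, 55), (245, 60), (248, 75), (251, 85), (254, 87), (257, 88), (260, 88), (263, 88), (266, 88), (269, 88), (272, 89), (275, 85), (278, 64), (281, 57), (284, 55), (287, 54), (290, 54), (293, 54), (296, 56), (299, 54), (302, 55), (305, 54), (308, 53), (311, 52), (314, 52), (317, 52), (320, 52), (323, 52), (326, 52), (329, 52), (332, 52), (335, 51), (338, 51), (341, 51), (344, 52), (347, 52), (350, 51), (353, 50), (356, 52), (359, 52), (362, 51), (365, 50), (368, 38), (371, 17), (374, 17), (377, 16), (380, 13), (383, 18)]
shift [ 0.8796 -0.1959 -0.0016] turn None
```

The gauge is lifted. The force change of 2.3 N matches its 240 g, and its top-face edge is where predicted (row 247). I carry it over the dot at height.

>>> arm_command(
  deltas=[
    [[0.05,-0.012,0,0,0,0],[0.08,-0.0179,0,0,0,0],[0.1,-0.022,0,0,0,0],[0.11,-0.024,0,0,0,0],[0.11,-0.024,0,0,0,0],[0.11,-0.024,0,0,0,0],[0.11,-0.024,0,0,0,0],[0.09,-0.02,0,0,0,0],[0.07,-0.016,0,0,0,0],[0.0496,-0.012,0,0,0,0],[0,0,0,0,0,0],[0,0,0,0,0,0],[0,0,0,0,0,0]],
  ],
)

```text
time_s: 22.4
position: [0.5506, -0.0293, 0.2004]
tool_rot: [3.141, 0.001, 1.259]
contact_force: [1.3, 0.3, -3.0]
grip_width: 0.292
gripper_force: 87.6
```

Run:
```python
from h import *
print(sense()['contact_force']);go([.55,-.0275,.148],[np.pi,0,1.2608])
```

```text
[ 1.31120321  0.30997524 -3.00519917]
shift [ 0.0053 -0.004   0.1747] turn [ 0.0001  0.0002 -0.0005]
```

>>> arm_command(
  deltas=[
    [[0.0053,-0.004,0.03,0,0,0],[0,0,0.05,0,0,0],[0,0,0.05,0,0,0],[0,0,0.03,0,0,0],[0,0,0.015,0,0,0],[0,0,0,0,0,0],[0,0,0,0,0,0],[0,0,0,0,0,0]],
  ],
)

```text
time_s: 23.4
position: [0.5505, -0.0261, 0.1483]
tool_rot: [3.141, -0.0, 1.261]
contact_force: [0.1, -0.1, -1.8]
grip_width: 0.294
gripper_force: 87.7
```

Run:
```python
from h import *
print(sense()['contact_force']);go([.55,-.0275,.1381],[np.pi,0,1.2608])
# verify the foot with the scene camera: unit/gauge visible?
m=cams.camera_model('scene');im=cams.camera('scene')
p=sense()['position'];g=p-[0,0,.1016]
a=proj(m,[g,[*g[:2],g[2]+.008],[.55,-.0275,.034]]);print('foot',a.round(1).tolist())
x,y=a[2].astype(int);np.set_printoptions(linewidth=250)
print('orange',[(b[0],(b[1]+[x-12,y-12]).round(1).tolist()) for b in blobs(mask(im[y-12:y+13,x-12:x+13],(5,110,70),(22,255,255)),2)])
print(cv2.cvtColor(im,cv2.COLOR_RGB2GRAY)[y-14:y+8,x-14:x+15])
```

```text
[ 0.10616686 -0.07652593 -1.81740795]
shift [-0.0051 -0.0001  0.034 ] turn [ 0.0003 -0.0001  0.0002]
foot [[269.9, 190.5], [270.0, 189.0], [269.6, 192.5]]
orange [(6.0, [269.5, 193.3])]
[[101 101 100 100 101  98  98  84  55  42  41  39  43  37  42  45  49  52  53  52  49  54  53  65  85  97 101 106 120]
 [103 101 101  97 101 101  97  89  63  47  41  36  39  37  37  47  50  50  52  52  50  52  54  69  91  98  99 102 108]
 [101 101  98 100  99 102 100  94  77  52  41  36  39  44  43  43  49  51  52  54  51  52  55  68  94 100 101 103 106]
 [103  99  99 101 102 102  99  97  86  61  46  40  39  40  39  42  47  49  52  51  53  50  54  70  93  98 100  99 102]
 [102 100  97 100 100  98 102  98  86  65  46  41  41  41  40  44  48  51  51  50  52  50  54  72  93  99 101 100 106]
 [108 100  99 101  98 101  99  92  76  55  40  40  40  41  41  43  48  52  50  49  51  51  55  71  94 101 101 107 125]
 [109  99 100 100  98  98  90  80  60  41  35  39  39  43  41  45  50  52  51  52  51  50  54  75  96 105 113 126 148]
 [111  99  99 101  96  89  77  60  41  36  38  38  41  38  41  46  50  53  51  52
[... 1004 characters left out ...]
 53  57  54  40  18  15  19  15  14  24  37  49  49  42  24   7  19  41  57  64  61  60  64  62  68  79]
 [ 63  61  59  61  58  53  33  23   9  17   9  12  19  20  23  29  21  12   4  18  34  55  62  61  62  60  62  59  64]
 [ 61  62  62  60  58  47  26  20  18  21  17  13  13  16   8   8   5  12  13  16  32  56  60  65  61  62  62  59  57]
 [ 61  61  63  60  53  42  26  17  18  20  16  20  19  17  11   7   8   8  19  20  33  55  62  62  62  63  60  60  61]
 [ 61  61  60  62  53  33  13  12  16  20  19  16  18  13  12  16   8  14  12  15  34  56  62  61  61  62  59  64  59]
 [ 61  61  62  60  55  37  21  17  14  16  20  16  18  13  11  18  15  12  14  21  39  56  59  63  63  60  61  61  59]]
```

The gauge's foot projects onto the remaining visible orange sliver at (269.5,193.3), so it is aligned. I approach contact in small steps.

>>> arm_command(
  deltas=[
    [[-0.0048,0,0.01,0,0,0],[0,0,0.01,0,0,0],[0,0,0.007,0,0,0],[0,0,0,0,0,0],[0,0,0,0,0,0],[0,0,0,0,0,0]],
  ],
)

```text
time_s: 24.2
position: [0.5498, -0.0275, 0.1398]
tool_rot: [3.141, -0.0, 1.261]
contact_force: [-0.2, 0.3, -2.3]
grip_width: 0.293
gripper_force: 87.7
```

>>> arm_command(
  deltas=[
    [[0,0,0.004,0,0,0],[0,0,0.004,0,0,0],[0,0,0,0,0,0],[0,0,0,0,0,0]],
  ],
)

```text
time_s: 24.7
position: [0.5498, -0.0275, 0.1375]
tool_rot: [3.141, -0.0, 1.261]
contact_force: [0.3, 0.4, -0.6]
grip_width: 0.29
gripper_force: 87.7
```

Contact has begun where predicted: +1.8 N at 0.6 mm of tip travel. I continue.

>>> arm_command(
  deltas=[
    [[0,0,0.0025,0,0,0],[0,0,0.0025,0,0,0],[0,0,0,0,0,0],[0,0,0,0,0,0]],
  ],
)

```text
time_s: 25.2
position: [0.5499, -0.0275, 0.1361]
tool_rot: [3.141, -0.0, 1.261]
contact_force: [-0.9, 0.8, 1.9]
grip_width: 0.298
gripper_force: 88.2
```

>>> arm_command(
  deltas=[
    [[0,0,0.001,0,0,0],[0,0,0.0007,0,0,0],[0,0,0,0,0,0],[0,0,0,0,0,0]],
  ],
)

```text
time_s: 25.7
position: [0.5499, -0.0275, 0.1355]
tool_rot: [3.141, -0.0, 1.261]
contact_force: [-0.4, 0.3, 3.8]
grip_width: 0.298
gripper_force: 88.5
```

>>> arm_command(
  deltas=[
    [[0,0,0.001,0,0,0],[0,0,0,0,0,0],[0,0,0,0,0,0]],
  ],
)

```text
time_s: 26.08
position: [0.5499, -0.0275, 0.1355]
tool_rot: [3.141, -0.0, 1.261]
contact_force: [-1.6, 0.5, 7.5]
grip_width: 0.29
gripper_force: 88.8
```

>>> arm_command(
  deltas=[
    [[0,0,0.0007,0,0,0],[0,0,0,0,0,0],[0,0,0,0,0,0]],
  ],
)

```text
time_s: 26.45
position: [0.55, -0.0276, 0.1355]
tool_rot: [3.141, -0.0, 1.261]
contact_force: [-1.5, 0.3, 8.6]
grip_width: 0.296
gripper_force: 88.9
```

The foot is flat: height has stopped changing at about 11 N. One small step more, then I settle and check.

>>> arm_command(
  deltas=[
    [[0,0,0.0006,0,0,0],[0,0,0,0,0,0],[0,0,0,0,0,0],[0,0,0,0,0,0],[0,0,0,0,0,0],[0,0,0,0,0,0]],
  ],
)

```text
time_s: 27.2
position: [0.55, -0.0275, 0.1355]
tool_rot: [3.141, -0.001, 1.261]
contact_force: [-1.3, 0.2, 9.7]
grip_width: 0.294
gripper_force: 89.0
```

>>> arm_command(
  deltas=[
    [[0,0,0,0,0,0],[0,0,0,0,0,0],[0,0,0,0,0,0],[0,0,0,0,0,0]],
  ],
)

```text
time_s: 27.7
position: [0.55, -0.0276, 0.1354]
tool_rot: [3.141, -0.0, 1.261]
contact_force: [-1.0, 1.1, 9.5]
grip_width: 0.294
gripper_force: 89.0
```

Run:
```python
from h import *
f=[]
for _ in range(5): f.append(sense()['contact_force'][2]);cams.camera('wrist')
print('push',np.round(np.array(f)+2.4,1))
```

```text
push [11.9 12.5 12.  12.6 11.9]
```

The push is steady at about 12 N, so I hand in.

```bash
python3 -c "
from station import manip;print(manip.sign_off())"
```

```text
the job is handed in; nothing more can be done
None
```

I handed the job in at about 28 s: the dotted sensor is seated in the nest and released, and the gripped durometer is held upright on the orange dot with a steady push of about 12 N; no verdict came back.

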